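# Tidy the cafe counter: bottles, condiments and cleaner back to their places

## Task

Tidy the cafe counter before opening: stand the two loose mixer bottles in free cells of the wooden bottle crate, the sauce bottle and the pepper mill each in a free bay of the steel condiment caddy, and the spray bottle of cleaner in the free bay of the grey cleaning tote. Set each one down gently, upright on the floor of its bay, knock nothing over, and leave the bottle already in the crate and the salt shaker in the caddy where they are.

Things in the scene. Friction and masses are not known exactly. Their poses are not given: they have to be found in the camera images.
- mixer_a: small green glass mixer bottle with paper label, upright, round: body 50 mm across up to 80 mm high, tapering to a 27 mm neck; aluminium cap 28.5 mm across from 124 to 148 mm high (top), the place to grip it. 0.24 kg. Origin: centre of underside; z up. One of two standing loose on the counter.
- mixer_b: small green glass mixer bottle with paper label, upright, round: body 50 mm across up to 80 mm high, tapering to a 27 mm neck; aluminium cap 28.5 mm across from 124 to 148 mm high (top), the place to grip it. 0.24 kg. Origin: centre of underside; z up. The other of two standing loose on the counter.
- sauce: white plastic squeeze bottle for sauce (a condiment), upright, round: body 50 mm across up to 96 mm high, shoulder to 107 mm, ribbed collar 39 mm across from 107 to 125 mm high (grip it there with the fingertips, clear of the shoulder), pointed nozzle up to 158 mm. 0.2 kg. Origin: centre of underside; z up.
- mill: turned dark wooden pepper mill (a condiment), upright, round: foot 52 mm across, waist 35 mm, head 44 mm across with straight sides from 105 to 132 mm high (the place to grip it), small steel knob on top to 152 mm. 0.18 kg. Origin: centre of underside; z up.
- spray: white trigger spray bottle of cleaner, upright: round body 52 mm across, neck collar 28 mm; grey head 136 to 168 mm high, 28 mm wide in y with flat sides (grip there, closing along y, over the axis), from x = -32 to +53 mm (nozzle); trigger below it at x = 24 to 44 mm. Any yaw. 0.23 kg. Origin: centre of underside, on the axis; z up.
- crate: fixed wooden crate for four bottles, 158 mm square, 72 mm high, walls 6 mm, inner floor 8 mm above its underside. 6 mm dividers (60 mm high) make four cells 70 mm square inside, centred at x = +-38, y = +-38 mm; the +x, +y cell holds a bottle, any other will do. Origin: centre of underside; z up; x, y along the sides, within 0.25 rad of the world's.
- caddy: fixed dark sheet-steel condiment caddy, 78 (x) by 222 mm (y), 61 mm high, inner floor 3 mm above its underside. 3 mm walls make three bays 72 mm (x) by 70 mm (y) inside, in a row centred at y = -73, 0, +73 mm; +y holds the salt shaker, the others are free, either suits either condiment. Origin: centre of underside; z up; axes within 0.25 rad of the world's.
- tote: fixed grey plastic cleaning tote, 104 (x) by 176 mm (y), 75 mm high, walls 4 mm, inner floor 4 mm above its underside. A middle wall makes two bays, 96 (x) by 82 mm (y) inside, centred at y = +43 and -43 mm: +y holds a round wooden scrubbing brush (65 mm high), -y is free. Origin: centre of underside; z up; axes within 0.25 rad of the world's.
- mixer_in: small green glass mixer bottle with paper label, upright, round: body 50 mm across up to 80 mm high, tapering to a 27 mm neck; aluminium cap 28.5 mm across from 124 to 148 mm high (top), the place to grip it. 0.24 kg. Origin: centre of underside; z up. Already in the crate's +x, +y cell; it stays there.
- salt: glass salt shaker with steel top, 45 mm across, 86 mm high, already standing in the caddy's +y bay; it stays there. Origin: centre of underside; z up.

How it is judged:
At the end, for the whole second after the job is handed in: Mixers in crate cells, sauce and mill in caddy bays, spray in the tote's -y bay, resident bottle and salt shaker still in theirs: each underside within about 8 mm of the bay floor, axis inside the walls, within 7 degrees of upright, released and at rest (under 0.02 m/s) (x of mixer_a in the frame of crate between -0.056 and 0.056 m and y of mixer_a in the frame of crate between -0.056 and 0.056 m and z of mixer_a in the frame of crate between 0.002 and 0.016 m and angle between each of mixer_a, mixer_b, sauce, mill, spray, mixer_in, salt's own z axis and vertical below 0.12 rad and linear speed of each of mixer_a, mixer_b, sauce, mill, spray, mixer_in, salt below 0.02 m/s and angular speed of each of mixer_a, mixer_b, sauce, mill, spray, mixer_in, salt below 0.2 rad/s and x of mixer_b in the frame of crate between -0.056 and 0.056 m and y of mixer_b in the frame of crate between -0.056 and 0.056 m and z of mixer_b in the frame of crate between 0.002 and 0.016 m and x of sauce in the frame of caddy between -0.022 and 0.022 m and y of sauce in the frame of caddy between -0.1 and 0.1 m and z of sauce in the frame of caddy between -0.003 and 0.011 m and x of mill in the frame of caddy between -0.022 and 0.022 m and y of mill in the frame of caddy between -0.1 and 0.1 m and z of mill in the frame of caddy between -0.003 and 0.011 m and x of spray in the frame of tote between -0.035 and 0.035 m and y of spray in the frame of tote between -0.075 and -0.008 m and z of spray in the frame of tote between -0.002 and 0.012 m and x of mixer_in in the frame of crate between -0.056 and 0.056 m and y of mixer_in in the frame of crate between -0.056 and 0.056 m and z of mixer_in in the frame of crate between 0.002 and 0.016 m and x of salt in the frame of caddy between -0.022 and 0.022 m and y of salt in the frame of caddy between -0.1 and 0.1 m and z of salt in the frame of caddy between -0.003 and 0.011 m); the robot touches nothing.
It fails at once if one of the things was knocked over (leaning more than 55 degrees) (angle between any of mixer_a, mixer_b, sauce, mill, spray, mixer_in, salt's own z axis and vertical above 0.96 rad).
It fails at once if the bottle already in the crate or the salt shaker in the caddy was lifted or moved out of its bay (more than 35 mm) (distance of any of mixer_in, salt from where it was at the start of the episode above 0.035 m).
It fails at once if a thing was dropped into its bay (faster than 0.6 m/s within 40 mm above its floor), not set down ((z of mixer_a in the frame of crate below 0.045 m and horizontal distance between mixer_a and crate below 0.1 m and linear speed of mixer_a above 0.6 m/s) or (z of mixer_b in the frame of crate below 0.045 m and horizontal distance between mixer_b and crate below 0.1 m and linear speed of mixer_b above 0.6 m/s) or (z of sauce in the frame of caddy below 0.045 m and horizontal distance between sauce and caddy below 0.1 m and linear speed of sauce above 0.6 m/s) or (z of mill in the frame of caddy below 0.045 m and horizontal distance between mill and caddy below 0.1 m and linear speed of mill above 0.6 m/s) or (z of spray in the frame of tote below 0.045 m and horizontal distance between spray and tote below 0.1 m and linear speed of spray above 0.6 m/s)).
It also fails if it takes over 141 s, if anything falls off the work surface, if the arm or the gripper's body presses on something with over 40 N, if the wrist force passes 120 N, or if a joint passes its speed limit or range.

## Robot

A 7-joint arm with a two-finger parallel gripper is mounted at the origin on the work surface. World frame = base frame: x ahead of the robot, y to its left, z up, the work surface at z = 0. Lengths are in m, angles in rad, forces in N, time in s.
With the tool pointing down it reaches from about 0.425 to 1.025 m from the base axis. Payload 9.4 kg.
Tool frame: the origin (TCP) lies at the very end of the fingers, on their centre line; the grasp point (between the pads) lies bot.hold_point_z behind it (bot.hold_point_z is the distance from the TCP to the grasp point, in m); z points along the fingers, y is the line along which they close (so a half turn about z gives the same grasp; the last joint's range is limited). The gripper opens to 85 mm and grips with 20 to 120 N. Pads are 22 mm wide; open, the fingers measure 114 mm over their backs; the gripper's body (76 mm by 85 mm) begins 54 mm behind the grasp point. The pads swing forward as they close: fully open they stand 13 mm farther back than shut.
Start: joints at [-1.227, 0.599, -0.003, 1.599, 0.002, 0.943, -0.08], TCP at [0.296, 0.662, 0.201] pointing down, gripper open.
Joint ranges: [-2.57, 2.57], [-0.35, 1.97], [-1.29, 1.29], [0.11, 2.56], [-1.05, 4.19], [0.11, 1.86], [-2.63, 2.63]. Speed limits (rad/s): [2.22, 2.22, 3.01, 3.01, 3.14, 3.14, 3.14].

## Interface

Orientations are given as a unit quaternion [x, y, z, w].
In Python, from cell import bot gives the robot as it stands. The module is installed in compiled form; this text tells all that it offers. Calls block until the motion is done:
- bot.goto(position, orientation): joint-space move of the TCP to a pose.
- bot.line_to(position, ori=None, velocity=0.15, force_limit=None): straight line of the TCP; ori=None keeps the orientation; velocity is the mean speed in m/s. With force_limit (N) it stops when the force on the tool has changed by that much, and returns True; else False.
- bot.movej(angles): joint-space move.
- bot.open_gripper() and bot.clamp(force=None): open the fingers fully, or close them until they stop; force is the grip in N (None keeps the last).
- bot.hold(seconds).
- bot.ik(position, orientation): joint angles nearest the present ones, or None.
- bot.observe(): the state.
- bot.get_image(name): name is "scene" or "top" or "wrist"; returns the picture (420x560x3 uint8, red, green, blue); there is no depth.
- bot.camera_params(name): a dict with "fx", "fy", "cx", "cy" (pixels), "k1" (the pictures are not rectified: a ray, as slopes to the right and down, at radius r is drawn at 1 + k1 r^2 times it, then the intrinsics apply), "pose" (4x4, takes a point from camera to world coordinates); the wrist camera has in their place "mount" (4x4, takes a point from camera to tool coordinates, whose origin is the TCP and whose axes are the flange's). Camera axes: x right, y down, z forward; pixel columns grow to the right and rows downward; lengths in m; the calibration is good to about 2 mm. A picture is of the moment at which its call begins: read the wrist's pose just before it. camera_params takes no time and is no camera call.
A pose or a line that the arm cannot do raises bot.Unreachable and nothing moves.
- bot.hand_in(): hands the job in; it is judged then, once.
The state is a dict: "t": time; "joints": joint angles; "qvel": joint speeds; "tau": joint torques, N m; "tcp_pos": TCP position; "tool_rot": TCP orientation; "force": force on the tool from outside, world axes, zero at the start; "wrist_torque": the same for the moment, N m; "gripper_width": finger opening in m; "grip_force": force on a finger pad.
Only numpy, scipy, OpenCV 4.12 (cv2) and the standard library are available. Lean on these libraries where they do the work, as an engineer would, in place of code of your own. Each camera call takes 0.05 s, during which the arm holds its last target. There are 200 camera calls.

## Working session

There is one attempt and no reset: what is moved stays moved. The work goes in short steps, each a Python script; the robot and the scene stay as the last script left them, time stands still between calls to the robot, and variables do not carry over. Pictures are saved under pics/ and viewed, at most 14 in all, crops included, and the job is handed in when it is done.

```bash
mkdir -p pics; python3 - <<'E'
from cell import bot
import cv2, numpy as np
np.set_printoptions(precision=4,suppress=True)
s=bot.observe(); print(s['t'],s['tcp_pos'],s['tool_rot'],s['gripper_width'],bot.hold_point_z)
for n in ('scene','top','wrist'):
    cv2.imwrite(f'pics/{n}0.png',bot.get_image(n)[:,:,::-1])
    print(n,bot.camera_params(n))
E
```

```text
0.0 [0.296  0.6613 0.2003] [ 0.2088  0.978  -0.0008 -0.0001] 0.0855642406808005 0.0187
scene {'fx': 397.13957333029185, 'fy': 397.13957333029185, 'cx': 272.5023710350208, 'cy': 207.51170672680345, 'k1': -0.068952211609382, 'pose': array([[-0.872 ,  0.269 , -0.4089,  0.9215],
       [ 0.4893,  0.4997, -0.7148,  0.7252],
       [ 0.012 , -0.8234, -0.5673,  0.6117],
       [ 0.    ,  0.    ,  0.    ,  1.    ]])}
top {'fx': 471.182675077643, 'fy': 471.182675077643, 'cx': 280.6007471684335, 'cy': 209.83321052095008, 'k1': -0.12015361583115189, 'pose': array([[-0.0032, -0.9841,  0.1775,  0.3299],
       [-0.9999,  0.0012, -0.0114,  0.033 ],
       [ 0.011 , -0.1775, -0.9841,  1.0059],
       [ 0.    ,  0.    ,  0.    ,  1.    ]])}
wrist {'fx': 313.5138610157209, 'fy': 313.5138610157209, 'cx': 276.68357589509253, 'cy': 208.70316758993906, 'k1': -0.032464058529559595, 'mount': array([[-0.0011, -0.9536, -0.3011,  0.0766],
       [ 1.    , -0.0011, -0.0001,  0.0001],
       [-0.0003, -0.3011,  0.9536, -0.1718],
       [ 0.    ,  0.    ,  0.    ,  1.    ]])}
```

```bash
python3 - <<'E'
import cv2
for n in ('scene','top'):
    cv2.imwrite(f'pics/{n}0b.png',cv2.resize(cv2.imread(f'pics/{n}0.png'),(800,600),interpolation=cv2.INTER_CUBIC))
E
```

```text
(no output)
```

View pics/top0b.png

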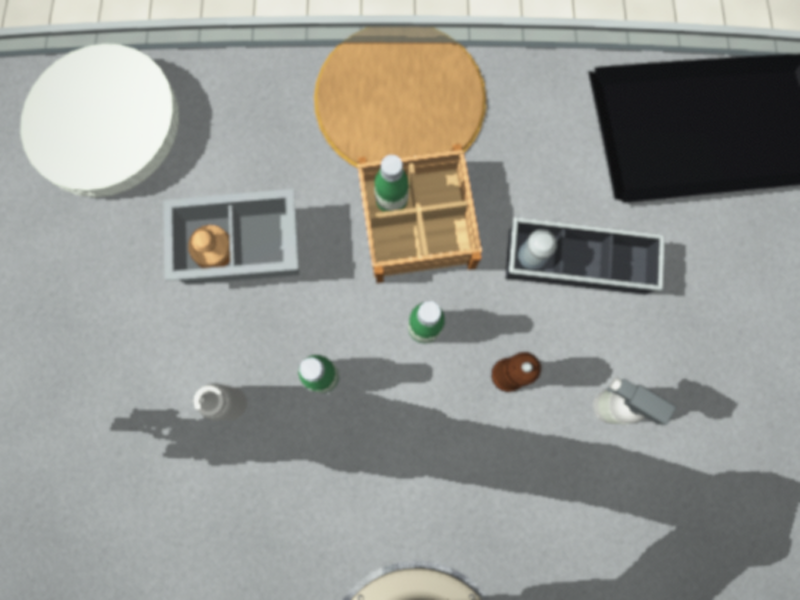

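View pics/scene0b.png

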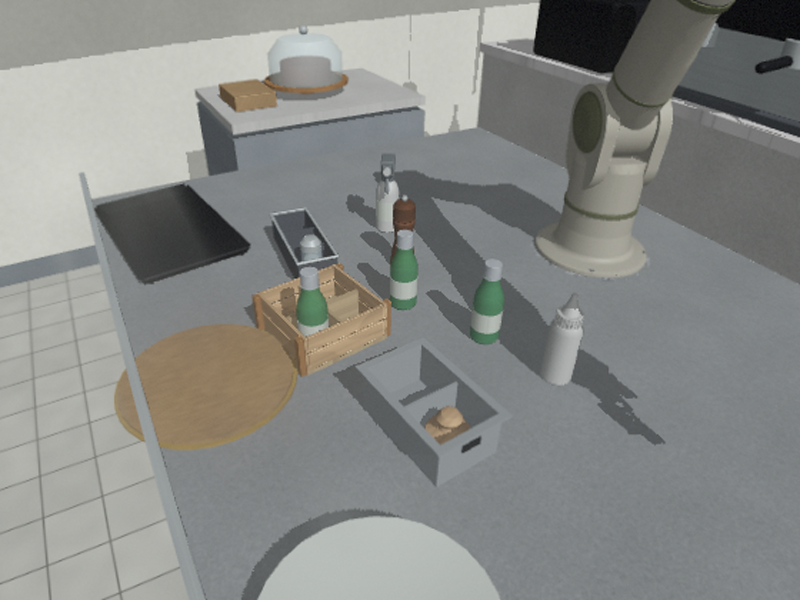

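The top view shows the tote (165–297, 192–278), the crate (360–480, 152–275, resident bottle upper left) and the caddy (510–662, 220–290, salt at left). The mixer caps are at (429,311) and (313,369), the sauce at (211,400), the mill knob at (527,367) and the spray head at (645,400). The scene view shows the same items. Next I'll enlarge both views to measure.

```bash
cat > h.py <<'E'
from cell import bot
import cv2, numpy as np
from scipy.spatial.transform import Rotation as R
from scipy.optimize import least_squares
np.set_printoptions(precision=4,suppress=True)
def cam(n,tcp=None,rot=None):
    p=bot.camera_params(n); K=(p['fx'],p['fy'],p['cx'],p['cy'],p['k1'])
    if n!='wrist': return K,p['pose']
    T=np.eye(4); T[:3,:3]=R.from_quat(rot).as_matrix(); T[:3,3]=tcp
    return K,T@p['mount']
def proj(c,X):
    K,T=c; q=(np.atleast_2d(X)-T[:3,3])@T[:3,:3]; s=q[:,:2]/q[:,2:]
    s=s*(1+K[4]*(s**2).sum(1,keepdims=True)); return s*K[:2]+K[2:4]
def ray(c,uv):
    K,T=c; d=(np.array(uv,float)-K[2:4])/K[:2]; s=d.copy()
    for _ in range(20): s=d/(1+K[4]*(s@s))
    v=T[:3,:3]@np.r_[s,1]; return T[:3,3],v/np.linalg.norm(v)
def plane(c,uv,z):
    o,v=ray(c,uv); return o+v*(z-o[2])/v[2]
def tri(obs):   # [(cam,uv),...] -> point, max residual px
    A=np.zeros((3,3));b=np.zeros(3)
    for c,uv in obs:
        o,v=ray(c,uv); P=np.eye(3)-np.outer(v,v); A+=P;b+=P@o
    X=np.linalg.solve(A,b)
    return X,max(np.linalg.norm(proj(c,X)[0]-uv) for c,uv in obs)
def shot(name):
    s=bot.observe(); im=bot.get_image('wrist')[:,:,::-1]; cv2.imwrite(f'pics/{name}.png',im)
    np.savez(f'pics/{name}.npz',tcp=s['tcp_pos'],rot=s['tool_rot'])
def wcam(name):
    d=np.load(f'pics/{name}.npz'); return cam('wrist',d['tcp'],d['rot'])
def crop(name,x,y,w,h,f,out):
    im=cv2.imread(f'pics/{name}.png')[y:y+h,x:x+w]
    im=cv2.resize(im,None,fx=f,fy=f,interpolation=cv2.INTER_CUBIC)
    for k in range(-(-x//20)*20,x+w,20):
        cv2.line(im,(int((k-x)*f),0),(int((k-x)*f),6),(0,0,255),1); cv2.putText(im,str(k),(int((k-x)*f)+2,14),0,.35,(0,0,255))
    for k in range(-(-y//20)*20,y+h,20):
        cv2.line(im,(0,int((k-y)*f)),(6,int((k-y)*f)),(0,0,255),1); cv2.putText(im,str(k),(8,int((k-y)*f)+4),0,.35,(0,0,255))
    cv2.imwrite(f'pics/{out}.png',im)
E
python3 - <<'E'
from h import *
crop('top0',108,100,228,171,3.5,'t1')
crop('top0',335,145,150,160,3.75,'t2')
crop('scene0',180,95,235,175,3.4,'s1')
crop('scene0',240,180,180,165,3.6,'s2')
E
```

```text
(no output)
```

View pics/t1.png

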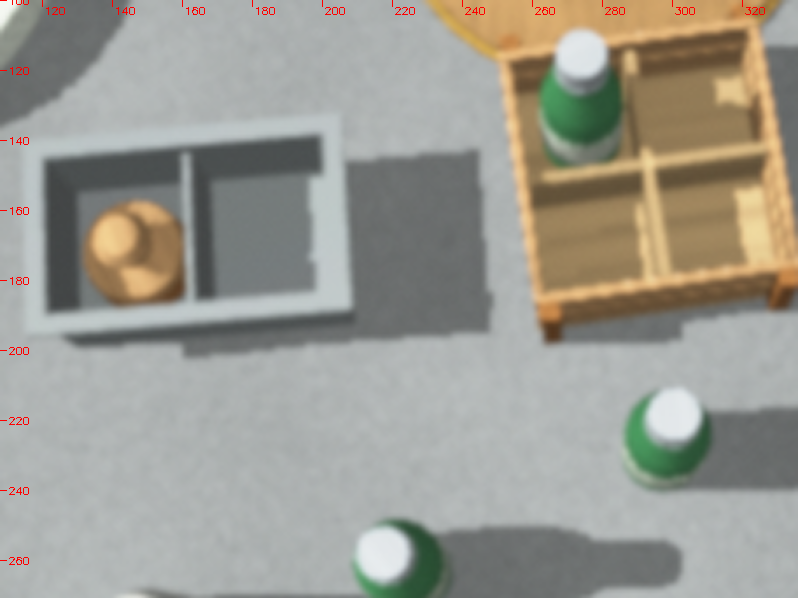

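View pics/t2.png

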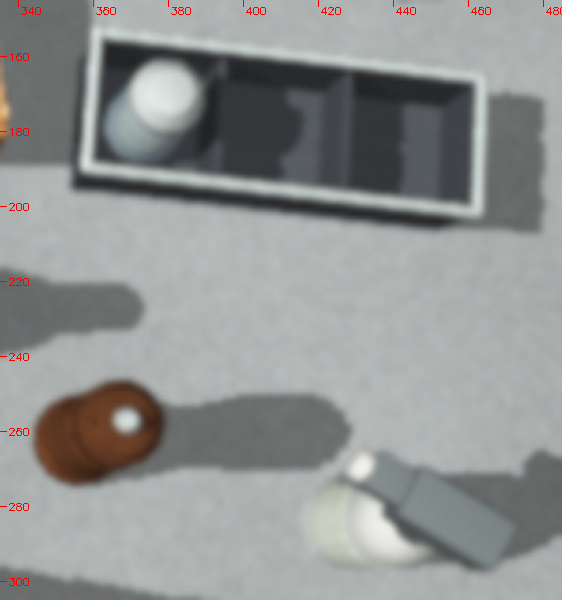

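View pics/s1.png

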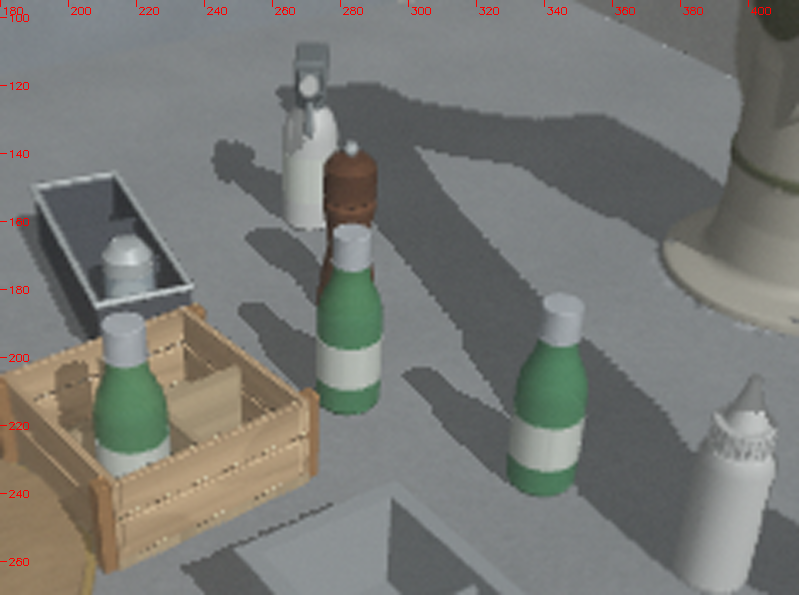

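View pics/s2.png

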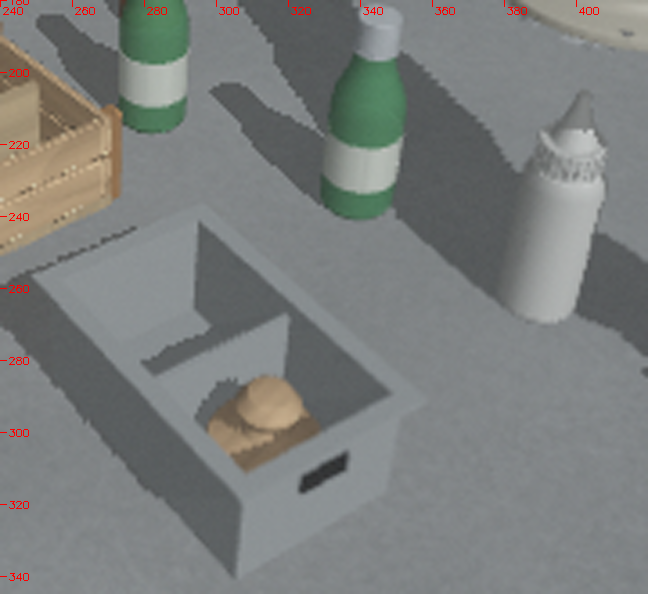

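```bash
cat > m.py <<'E'
from h import *
T=cam('top');S=cam('scene')
t1=lambda u,v:np.r_[108+u/3.5,100+v/3.5]-.0
t2=lambda u,v:np.r_[335+u/3.75,145+v/3.75]
s1=lambda u,v:np.r_[180+u/3.4,95+v/3.4]
s2=lambda u,v:np.r_[240+u/3.6,180+v/3.6]
P={'mixR cap':(t1(674,415),s1(352,232)),'mixL cap':(t1(383,553),s1(563,302)),'mix_in cap':(t1(582,53),s1(123,322)),
'mill knob':(t2(127,418),s1(351,146)),'sauce tip':(np.r_[147,280],s2(583,93)),'spray nozzle':(t2(358,466),s1(309,84))}
if __name__=='__main__':
    for k,(a,b) in P.items(): print(k,*tri([(T,a),(S,b)]))
    for z in(.168,): print('spray',plane(T,t2(446,517),z),plane(T,t2(501,549),z),plane(T,t2(358,466),.16))
    C={'tote':([t1(30,145),t1(340,117),t1(353,310),t1(25,332)],[s2(425,400),s2(242,500),None,None],None)}
    # corner order image TL,TR,BR,BL = (+x+y),(+x-y),(-x-y),(-x+y)
    B={'tote':(.104,.176,.075,[t1(28,145),t1(340,117),t1(353,310),t1(25,332)],[s2(242,500),s2(30,275),s2(200,205),s2(425,400)]),
    'crate':(.158,.158,.072,[t1(503,58),t1(757,27),t1(798,268),t1(540,298)],[s1(110,480),s1(0,385),s1(195,312),s1(313,397)]),
    'caddy':(.078,.222,.061,[t2(95,30),t2(485,80),t2(480,217),t2(82,172)],[s1(97,305),s1(33,185),s1(117,173),s1(192,287)])}
    for k,(a,b,z,tp,sc) in B.items():
        L=np.array([[a,b],[a,-b],[-a,-b],[-a,b]])/2
        for p,q in zip(tp,sc): print(k,*tri([(T,p),(S,q)]))
        def W(p):
            c,s=np.cos(p[2]),np.sin(p[2]); return np.c_[L@np.array([[c,s],[-s,c]])+p[:2],np.full(4,z)]
        for nm,ob in(('top',[(T,tp)]),('scene',[(S,sc)]),('both',[(T,tp),(S,sc)])):
            r=least_squares(lambda p:np.concatenate([(proj(c,W(p))-u).ravel() for c,u in ob]),[.6,0,0])
            print('  ',nm,r.x,np.abs(r.fun).max())
E
python3 m.py
```

```text
mixR cap [ 0.4687 -0.0141  0.1474] 0.24252553101574836
mixL cap [0.3957 0.1381 0.1488] 0.07172075865463312
mix_in cap [0.6671 0.0345 0.1562] 0.03108130668004583
mill knob [ 0.3973 -0.1378  0.1499] 0.15506128845201053
sauce tip [0.3531 0.2674 0.1525] 1.6880765680422687
spray nozzle [ 0.3731 -0.2497  0.1583] 0.3579755895951434
spray [ 0.3471 -0.2884  0.168 ] [ 0.3313 -0.3151  0.168 ] [ 0.3725 -0.2487  0.16  ]
tote [0.6447 0.3668 0.0723] 0.1152211694066635
tote [0.6612 0.1777 0.0738] 0.8211220400067772
tote [0.5431 0.1674 0.072 ] 0.35985659061851727
tote [0.5291 0.3601 0.0753] 0.11208644884584519
   top [0.5931 0.2677 0.075 ] 4.208190508348167
   scene [0.5973 0.272  0.0917] 5.479300518453215
   both [0.5948 0.2693 0.0823] 5.860733631935091
crate [0.6993 0.081  0.0721] 1.0792659664130817
crate [ 0.7235 -0.0728  0.0602] 0.522994326486906
crate [ 0.5656 -0.0902  0.0676] 1.6524880793286316
crate [0.5462 0.061  0.0747] 1.5577468163593091
   top [ 0.6333 -0.0053  0.1352] 2.4458556315324813
   scene [ 0.6343 -0.0015  0.1336] 3.171997581217255
   both [ 0.6334 -0.0045  0.1347] 3.8710871441093104
caddy [ 0.6215 -0.1459  0.0593] 0.1741256417964035
caddy [ 0.5945 -0.3696  0.0598] 0.17988907707260451
caddy [ 0.5156 -0.3612  0.0574] 0.10342681010523565
caddy [ 0.5418 -0.1369  0.0575] 0.6275816343689232
   top [ 0.5674 -0.2523 -0.1182] 0.9900771827971653
   scene [ 0.5703 -0.2489 -0.1179] 0.5335297691653409
   both [ 0.5681 -0.2521 -0.1185] 1.1937469027947145
```

```bash
cat >> h.py <<'E'
def quat(psi): return (R.from_euler('z',psi)*R.from_quat([0,1,0,0])).as_quat()
E
python3 - <<'E'
from h import *
for n,p in dict(mixR=(.469,-.014),mixL=(.396,.138),mill=(.397,-.138),sauce=(.353,.267),spray=(.347,-.288)).items():
    for psi in ([-.6,0,.6] if n!='spray' else [1.01,1.01-np.pi]):
        print(n,psi,[bot.ik([*p,z],quat(psi)) is not None for z in(.11,.135,.2,.3,.33)])
print(bot.observe()['joints'])
bot.goto([.45,.2,.32],quat(0)); shot('w1'); print(bot.observe()['t'])
bot.goto([.45,-.17,.32],quat(0)); shot('w2'); print(bot.observe()['t'])
crop('w1',0,0,560,420,1.42,'w1b');crop('w2',0,0,560,420,1.42,'w2b')
E
```

```text
mixR -0.6 [True, True, True, True, True]
mixR 0 [True, True, True, True, True]
mixR 0.6 [True, True, True, True, True]
mixL -0.6 [True, True, True, True, True]
mixL 0 [True, True, True, True, True]
mixL 0.6 [True, True, True, True, True]
mill -0.6 [True, True, True, True, True]
mill 0 [True, True, True, True, True]
mill 0.6 [True, True, True, True, True]
sauce -0.6 [True, True, True, True, True]
sauce 0 [True, True, True, True, True]
sauce 0.6 [True, True, True, True, True]
spray 1.01 [True, True, True, False, False]
spray -2.1315926535897933 [True, True, True, True, True]
[-1.2267  0.5999 -0.0025  1.5999  0.0018  0.9429 -0.0798]
2.0167
3.45
```

View pics/w1b.png

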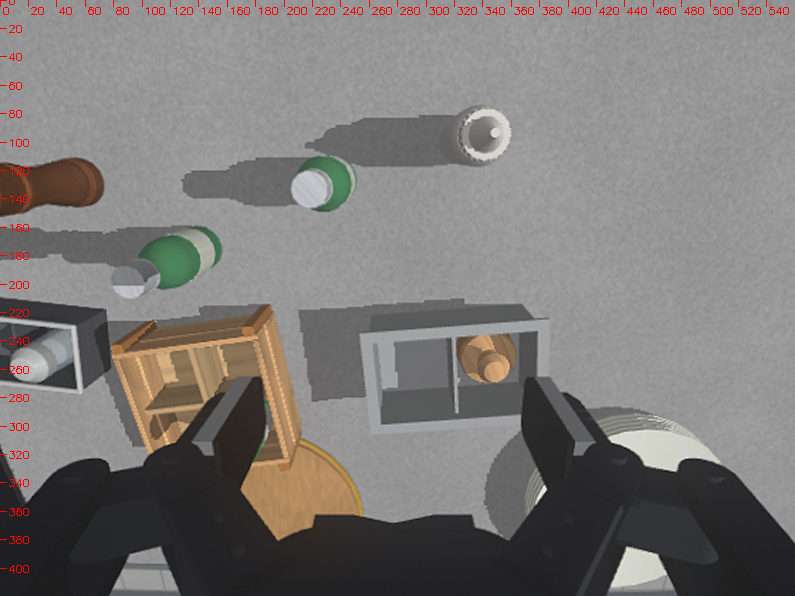

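View pics/w2b.png

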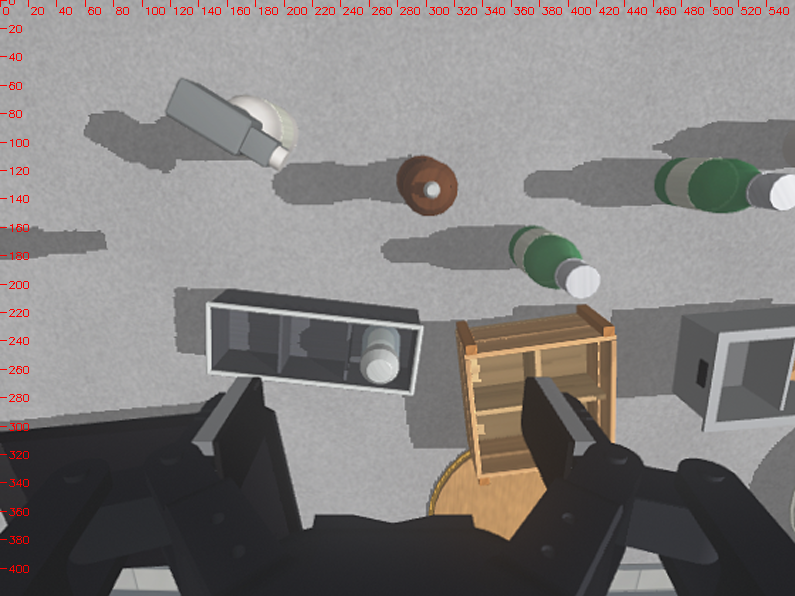

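Views w1 and w2 show all items upright:

| Item | w1 | w2 |
|---|---|---|
| Sauce tip | (496,132) | – |
| Left mixer cap | (311,188) | – |
| Right mixer cap | – | (582,281) |
| Mill knob | – | (432,189) |
| Spray head | – | about (210,118) |
| Tote rim | (360–550, 319–433) | – |
| Caddy rim | – | (206–423, 303–394) |

I'll fuse all the views.

```bash
cat > m2.py <<'E'
from m import *
A=wcam('w1');B=wcam('w2'); w=lambda u,v:np.r_[u,v]/1.42
def rep(n,obs):
    X,e=tri(obs); print(n,X,round(e,2))
rep('mixR',[(T,P['mixR cap'][0]),(S,P['mixR cap'][1]),(B,w(582,281))])
rep('mixR w',[(A,w(131,283)),(B,w(582,281))])
rep('mixL',[(T,P['mixL cap'][0]),(S,P['mixL cap'][1]),(A,w(311,188)),(B,w(777,191))])
rep('mixL w',[(A,w(311,188)),(B,w(777,191))])
rep('mill',[(T,P['mill knob'][0]),(S,P['mill knob'][1]),(B,w(432,189))])
rep('sauce',[(T,P['sauce tip'][0]),(S,P['sauce tip'][1]),(A,w(496,132))])
rep('sauce wS',[(S,P['sauce tip'][1]),(A,w(496,132))])
print('sauce collar',plane(A,w(484,135),.118))
rep('nozzle',[(T,P['spray nozzle'][0]),(S,P['spray nozzle'][1]),(B,w(281,157))])
print('spray head wrist', *[plane(B,w(*p),.168) for p in((182,79),(257,125),(238,155),(167,115))])
print('spray head top', *[plane(T,t2(*p),.168) for p in((428,466),(515,527),(487,570),(400,508))])
print('tote w',np.mean([plane(A,w(*p),.075) for p in((360,334),(550,319),(548,412),(373,433))],0))
tote=[plane(A,w(*p),.075) for p in((360,334),(550,319),(548,412),(373,433))];print(np.array(tote))
print('caddy w',np.array([plane(B,w(*p),.061) for p in((206,303),(423,326),(412,394),(207,373))]))
print('divider cross',plane(T,t1(649,158),.060),plane(B,w(531,404),.06))
E
python3 m2.py
```

```text
mixR [ 0.469  -0.0149  0.1469] 1.17
mixR w [ 0.4713 -0.0143  0.1434] 0.43
mixL [0.396  0.1367 0.1446] 5.04
mixL w [0.3972 0.1373 0.1376] 0.32
mill [ 0.3972 -0.1387  0.1494] 0.82
sauce [0.3551 0.2704 0.1545] 4.39
sauce wS [0.3567 0.274  0.1576] 0.02
sauce collar [0.357  0.2732 0.118 ]
nozzle [ 0.3736 -0.2493  0.1585] 0.77
spray head wrist [ 0.3236 -0.3101  0.168 ] [ 0.3532 -0.2619  0.168 ] [ 0.3728 -0.2769  0.168 ] [ 0.3462 -0.3234  0.168 ]
spray head top [ 0.3716 -0.2807  0.168 ] [ 0.3417 -0.3227  0.168 ] [ 0.3214 -0.3075  0.168 ] [ 0.3517 -0.2657  0.168 ]
tote w [0.5925 0.2683 0.075 ]
[[0.5447 0.1677 0.075 ]
 [0.5287 0.3583 0.075 ]
 [0.6355 0.3679 0.075 ]
 [0.6612 0.1792 0.075 ]]
caddy w [[ 0.5172 -0.3603  0.061 ]
 [ 0.5422 -0.1375  0.061 ]
 [ 0.6218 -0.1478  0.061 ]
 [ 0.5969 -0.3695  0.061 ]]
divider cross [ 0.6384 -0.0054  0.06  ] [ 0.6352 -0.0157  0.06  ]
```

```bash
cat >> h.py <<'E'
def say(t):
    s=bot.observe(); print(t,'t%.1f'%s['t'],s['tcp_pos'],'w%.4f'%s['gripper_width'],'f',s['force'],'g',s['grip_force'])
def pick(xy,h,psi,force=40):
    x,y=xy; bot.open_gripper()
    bot.goto([x,y,h+.09],quat(psi)); say('above')
    print('hit',bot.line_to([x,y,h],velocity=.1,force_limit=8))
    bot.clamp(force); say('clamped')
    bot.line_to([x,y,h+.02],velocity=.05); bot.line_to([x,y,h+.21],velocity=.2); say('lifted')
def place(xy,h,floor,psi):
    x,y=xy
    bot.goto([x,y,h+.21],quat(psi)); bot.line_to([x,y,floor+h+.075],velocity=.15); bot.hold(.3); say('over')
    a=bot.line_to([x,y,floor+h+.01],velocity=.06,force_limit=8)
    b=False if a else bot.line_to([x,y,floor+h-.004],velocity=.02,force_limit=3)
    say(f'down {a} {b}'); bot.open_gripper(); say('open')
    bot.line_to([x,y,floor+h+.12],velocity=.12); say('clear')
def loc(c,yaw,l): return np.array(c)+R.from_euler('z',yaw).as_matrix()[:2,:2]@np.array(l)
CR=((.635,-.006),.135);CA=((.569,-.252),-.118);TO=((.594,.268),.082)
E
python3 - <<'E'
from h import *
bot.goto([.76,-.006,.33],quat(.135)); shot('w3'); say('crate look')
crop('w3',0,0,560,420,1.42,'w3b')
ps=-.118+np.pi/2
for n,c,h in(('A',loc(*CA,(0,-.073)),.1),('B',loc(*CA,(0,0)),.11)):
    print(n,[(p,[bot.ik([*c,z],quat(p)) is not None for z in(h,h+.21)]) for p in(ps,ps-np.pi)])
c=loc(*CR,(-.038,.038));print([[bot.ik([*c,z],quat(.135+d)) is not None for z in(.128,.33)] for d in(.785,-.785)])
pick((.470,-.0145),.120,.135)
E
```

```text
crate look t4.8 [ 0.7593 -0.0076  0.3307] w0.0851 f [ 0.527   0.3846 -0.2082] g 0.0
A [(1.4527963267948967, [True, True]), (-1.6887963267948964, [True, True])]
B [(1.4527963267948967, [True, True]), (-1.6887963267948964, [True, True])]
[[True, True], [True, True]]
above t6.2 [ 0.4718 -0.0144  0.2106] w0.0855 f [ 0.5361 -0.1285 -0.0766] g 0.0
hit False
clamped t8.1 [ 0.47   -0.0145  0.12  ] w-0.0003 f [ 0.4089 -0.1923 -0.1818] g 0.0
lifted t9.7 [ 0.4694 -0.0145  0.329 ] w-0.0001 f [0.388  0.1319 0.0235] g 0.0
```

View pics/w3b.png

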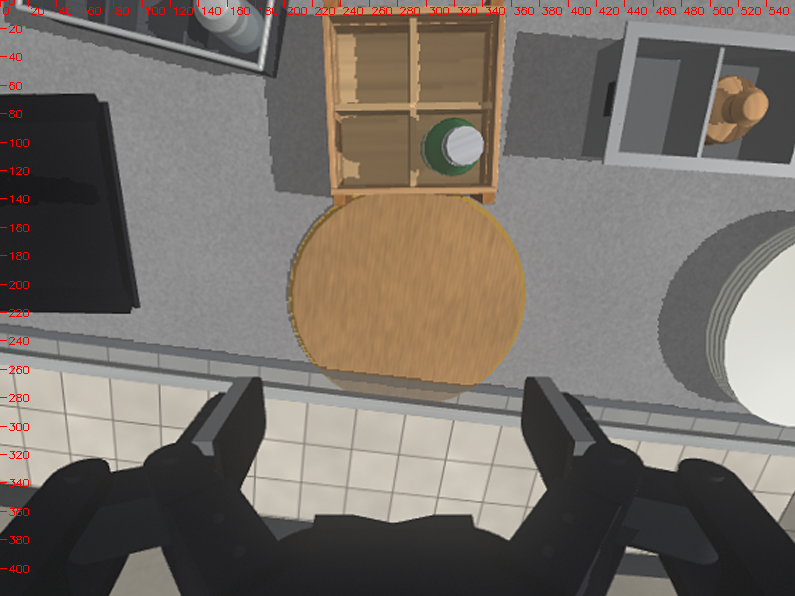

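The grasp came up empty, so I'm looking at what happened. w3 gives a clean view of the crate, with the divider cross at (411,106).

```bash
python3 - <<'E'
from h import *
C=wcam('w3'); w=lambda u,v:np.r_[u,v]/1.42
print('cross',plane(C,w(411,106),.06),'rim corners',plane(C,w(331,191),.072),plane(C,w(497,189),.072),'resident cap',plane(C,w(464,145),.156))
shot('w4'); im=bot.get_image('top')[:,:,::-1]; sc=bot.get_image('scene')[:,:,::-1]
cv2.imwrite('pics/t4.png',im); cv2.imwrite('pics/s4.png',sc)
a=cv2.resize(im[100:310,130:480],None,fx=1.6,fy=1.6)   # 560x336
b=cv2.resize(cv2.imread('pics/w4.png')[:230],(400,164*1)) ; 
b=cv2.imread('pics/w4.png')[:260,:]
m=np.vstack([a,b]); cv2.imwrite('pics/m4.png',m)
E
```

```text
cross [ 0.6372 -0.0072  0.06  ] rim corners [ 0.7224 -0.0717  0.072 ] [0.6998 0.0836 0.072 ] resident cap [0.6686 0.0333 0.156 ]
```

View pics/m4.png

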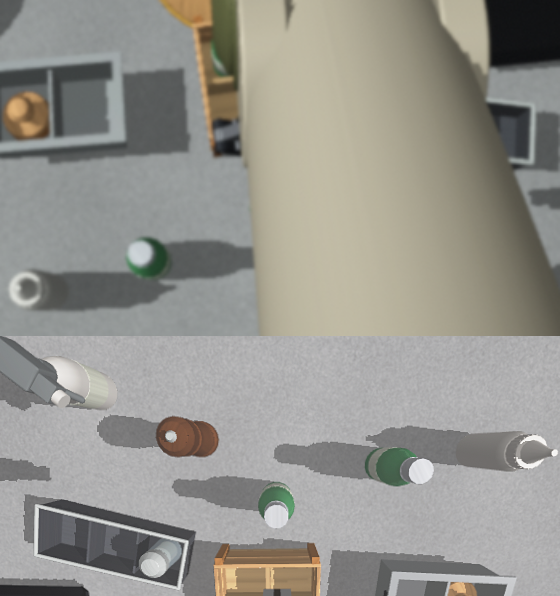

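```bash
python3 - <<'E'
from h import *
D=wcam('w4'); print(np.load('pics/w4.npz')['tcp'],plane(D,(277,178),.148)); 
print(proj(D,[.47,-.0145,.148]))
A=wcam('w1');B=wcam('w2');S=cam('scene')
for X in ([.469,-.0149,.148],[.469,-.0149,.124],[.469,-.0149,0]): print(proj(A,X)*1.42,proj(B,X)*1.42)
s=bot.observe();print(s['tool_rot'],s['joints'])
E
```

```text
[ 0.4694 -0.0145  0.329 ] [ 0.467  -0.0146  0.148 ]
[[276.7289 180.5543]]
[[126.6428 281.2725]] [[583.9581 280.4611]]
[[142.3534 273.7713]] [[572.5323 272.9734]]
[[201.0555 245.8783]] [[530.0313 245.1997]]
[-0.0674  0.9977 -0.0001 -0.0011] [-0.2706  0.143   0.2094  2.0021 -0.0349  1.002   1.6614]
```

The bottle still stands exactly under the TCP, so the tool frame's length is suspect. I'll lower the closed fingers gently onto the cap to check the real fingertip height.

```bash
python3 - <<'E'
from h import *
x,y=.468,-.0145
bot.line_to([x,y,.2],velocity=.2); bot.hold(.3); say('pre')
print(bot.line_to([x,y,.135],velocity=.03,force_limit=3)); say('touch')
s=bot.observe(); T=np.eye(4)
bot.line_to([x,y,.25],velocity=.15); say('up')
E
```

```text
pre t10.9 [ 0.4684 -0.0145  0.2007] w-0.0003 f [-0.7098 -0.8324  0.3782] g 0.0
False
touch t13.3 [ 0.4681 -0.0145  0.1351] w-0.0001 f [ 1.584  -0.1215 -0.1005] g 0.0
up t14.2 [ 0.4675 -0.0145  0.2494] w0.0000 f [-0.4434  0.4906 -0.579 ] g 0.0
```

```bash
python3 - <<'E'
from h import *
x,y=.468,-.0145
bot.line_to([x,y,.137],velocity=.15); bot.hold(.3); shot('w5'); say('low')
s=bot.observe(); sc=bot.get_image('scene')[:,:,::-1]; cv2.imwrite('pics/s5.png',sc)
S=cam('scene'); W=wcam('w5'); p=proj(S,s['tcp_pos'])[0]; q=proj(W,s['tcp_pos'])[0]; print('tcp in scene',p,'in wrist',q)
print('grasp pt',proj(S,s['tcp_pos']+np.r_[0,0,.0187]))
a=cv2.resize(sc[60:240,200:380],(540,540)); b=cv2.resize(cv2.imread('pics/w5.png')[:, 180:380],(257,540))
cv2.circle(a,tuple(np.int32((p-[200,60])*3)),3,(0,0,255),-1); cv2.circle(b,tuple(np.int32((q-[180,0])*1.286)),3,(0,0,255),-1)
cv2.imwrite('pics/m5.png',np.hstack([a,b]))
E
```

```text
low t15.4 [ 0.4682 -0.0145  0.1375] w0.0001 f [ 0.4367 -0.698   0.5881] g 0.0
tcp in scene [283.6878 166.7396] in wrist [277.0176 244.2093]
grasp pt [[283.8987 160.0243]]
```

View pics/m5.png

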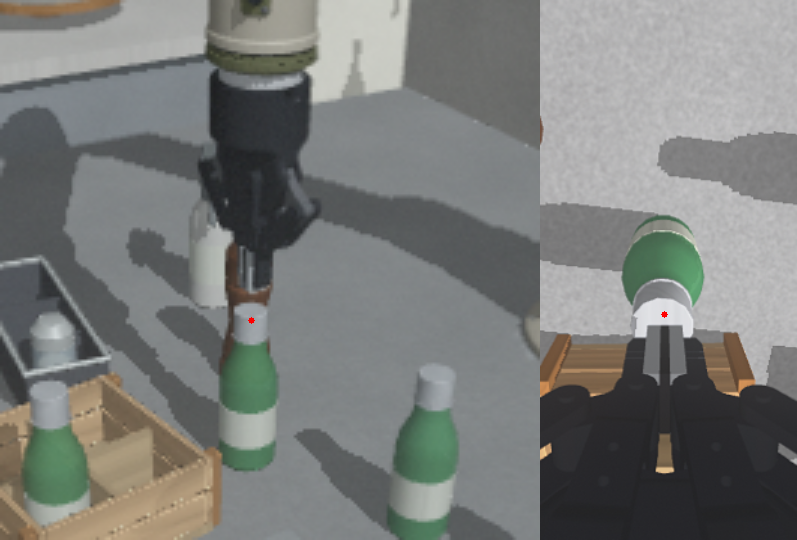

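Both views show the closed fingertips well short of the reported TCP (red dot): (252,287) against (251,320) in the scene crop, and row 326 against 314 in the wrist crop. I'll work out the offset, then confirm it by touch.

```bash
python3 - <<'E'
from h import *
s=bot.observe(); W=wcam('w5'); S=cam('scene'); t=s['tcp_pos']
for d in(.02,.025,.03,.035,.04): print(d,proj(S,t+np.r_[0,0,d])[0],proj(W,t+np.r_[0,0,d])[0])
x,y=.468,-.0145
print(bot.line_to([x,y,.098],velocity=.02,force_limit=3)); say('touch')
bot.line_to([x,y,.25],velocity=.15)
E
```

```text
0.02 [283.9324 159.5857] [277.1329 259.3721]
0.025 [283.9896 157.7637] [277.1496 263.7451]
0.03 [284.0471 155.9315] [277.1672 268.3788]
0.035 [284.1049 154.089 ] [277.186  273.2971]
0.04 [284.163 152.236] [277.2059 278.5268]
True
touch t16.5 [ 0.4684 -0.0145  0.118 ] w0.0006 f [-2.1846 -1.5054  8.1199] g 4.11398525320692
```

```bash
sed -i 's/^def pick/OFF=.030  # real fingertips are 30 mm short of the reported TCP (touch test)\ndef pick/; s/x,y=xy; bot.open/x,y=xy; h=h-OFF; bot.open/; s/^    x,y=xy$/    x,y=xy; h=h-OFF/' h.py; sed -n '/^OFF/,$p' h.py
python3 - <<'E'
from h import *
pick((.468,-.0145),.122,.135)
E
```

```text
OFF=.030  # real fingertips are 30 mm short of the reported TCP (touch test)
def pick(xy,h,psi,force=40):
    x,y=xy; h=h-OFF; bot.open_gripper()
    bot.goto([x,y,h+.09],quat(psi)); say('above')
    print('hit',bot.line_to([x,y,h],velocity=.1,force_limit=8))
    bot.clamp(force); say('clamped')
    bot.line_to([x,y,h+.02],velocity=.05); bot.line_to([x,y,h+.21],velocity=.2); say('lifted')
def place(xy,h,floor,psi):
    x,y=xy; h=h-OFF
    bot.goto([x,y,h+.21],quat(psi)); bot.line_to([x,y,floor+h+.075],velocity=.15); bot.hold(.3); say('over')
    a=bot.line_to([x,y,floor+h+.01],velocity=.06,force_limit=8)
    b=False if a else bot.line_to([x,y,floor+h-.004],velocity=.02,force_limit=3)
    say(f'down {a} {b}'); bot.open_gripper(); say('open')
    bot.line_to([x,y,floor+h+.12],velocity=.12); say('clear')
def loc(c,yaw,l): return np.array(c)+R.from_euler('z',yaw).as_matrix()[:2,:2]@np.array(l)
CR=((.635,-.006),.135);CA=((.569,-.252),-.118);TO=((.594,.268),.082)
above t18.7 [ 0.4675 -0.0147  0.1818] w0.0856 f [ 0.5628 -0.6216  0.182 ] g 0.0
hit False
clamped t20.4 [ 0.4683 -0.0146  0.0923] w0.0274 f [-0.5583 -1.1916  6.0452] g 39.19492721557617
lifted t22.0 [ 0.4673 -0.0145  0.301 ] w0.0272 f [ 0.7279 -0.5796 -2.1684] g 39.49214458465576
```

```bash
python3 - <<'E'
from h import *
place(loc(*CR,(-.038,-.038)),.122,.008,.135)
E
```

```text
over t23.9 [ 0.6027 -0.0487  0.1755] w0.0268 f [ 0.8642 -0.5024 -3.3759] g 39.49146330356598
down False True t25.7 [ 0.6026 -0.0489  0.1003] w0.0271 f [-0.2798  0.1292  4.9406] g 40.10991096496582
open t26.3 [ 0.6018 -0.0486  0.0998] w0.0855 f [ 0.5086 -0.0029 -0.2743] g 0.0
clear t27.4 [ 0.602  -0.0487  0.2193] w0.0849 f [-0.6877 -0.2239  0.0038] g 0.0
```

```bash
python3 - <<'E'
from h import *
psi=.135-.785
pick((.3962,.1375),.122,psi)
if bot.observe()['gripper_width']>.024: place(loc(*CR,(-.038,.038)),.122,.008,psi)
E
```

```text
above t28.7 [0.3972 0.1375 0.1823] w0.0853 f [-0.1389 -0.3153 -0.4306] g 0.0
hit False
clamped t30.3 [0.3964 0.1376 0.0923] w0.0268 f [-0.9468  0.0729  7.0375] g 38.858869671821594
lifted t32.0 [0.3955 0.1372 0.3011] w0.0269 f [-0.3749  0.1806 -2.7623] g 39.53571975231171
over t34.2 [0.5924 0.0266 0.1755] w0.0270 f [-0.7943 -0.4112 -2.0319] g 39.49861228466034
down False True t35.9 [0.5924 0.0265 0.1005] w0.0271 f [0.0674 0.7627 6.3405] g 40.274850726127625
open t36.5 [0.5916 0.0267 0.0999] w0.0850 f [-0.2478  0.3071 -0.3133] g 0.0
clear t37.7 [0.5918 0.0267 0.2193] w0.0853 f [ 0.6087  0.5349 -0.2458] g 0.0
```

```bash
python3 - <<'E'
from h import *
for psi in(-.118+np.pi/2,-.118-np.pi/2):
    q=bot.ik([.3972,-.1385,.16],quat(psi)); q2=bot.ik([.3972,-.1385,.072],quat(psi)); q3=bot.ik([.3972,-.1385,.285],quat(psi)); print(psi,q,q2 is not None,q3 is not None)
    if q is not None and q2 is not None and q3 is not None: break
pick((.3972,-.1385),.104,psi)
if bot.observe()['gripper_width']>.038: place(loc(*CA,(0,-.073)),.104,.003,psi)
E
```

```text
1.4527963267948967 [ 0.8913  0.4325 -0.9168  2.2728  0.5617  0.6745  2.5884] True True
above t39.7 [ 0.3976 -0.1384  0.164 ] w0.0852 f [ 0.5226 -0.3564 -0.6627] g 0.0
hit False
clamped t41.2 [ 0.3974 -0.1387  0.0745] w0.0428 f [0.1938 0.8271 8.4267] g 39.51801921290098Traceback (most recent call last):
  File "<stdin>", line 5, in <module>
  File "h.py", line 48, in pick
    bot.line_to([x,y,h+.02],velocity=.05); bot.line_to([x,y,h+.21],velocity=.2); say('lifted')
                                           ~~~~~~~~~~~^^^^^^^^^^^^^^^^^^^^^^^^^
cell.Unreachable: the arm cannot follow that straight line within its joint ranges
```

```bash
python3 - <<'E'
from h import *
for psi in(1.0,.6,.2):
    try: bot.line_to([.3972,-.1385,.284],quat(psi),velocity=.1); print('ok',psi); break
    except bot.Unreachable: print('no',psi)
say('lifted'); print(bot.observe()['joints'])
c=loc(*CA,(0,-.073))
for psi in(-.118+np.pi/2,-.118-np.pi/2,-.118): print(psi,[bot.ik([*c,z],quat(psi)) for z in(.284,.072)])
E
```

```text
ok 1.0
lifted t43.8 [ 0.397  -0.1384  0.2836] w0.0428 f [-0.0932  0.6147 -1.7787] g 40.83748408294923
[ 1.0062  0.2183 -0.9428  2.1105  0.2225  0.9143  2.5086]
1.4527963267948967 [array([-0.2098,  0.6496,  1.1187,  1.7335, -0.6321,  1.1705, -2.1682]), array([ 1.076 ,  0.9276, -1.1062,  1.8425,  0.9783,  1.0398,  2.58  ])]
-1.6887963267948964 [array([ 0.5864,  0.4366, -0.2199,  1.6841,  0.1076,  1.0328,  0.2133]), array([ 0.5086,  0.6616, -0.1093,  1.8801,  0.1179,  0.606 ,  0.2072])]
-0.118 [array([ 0.8174,  0.4816, -0.5742,  1.6688,  0.2898,  1.0773,  1.6092]), array([ 0.7359,  0.7004, -0.4639,  1.8644,  0.4719,  0.6873,  1.4476])]
```

```bash
python3 - <<'E'
from h import *
psi=-.118-np.pi/2
place(loc(*CA,(0,-.073)),.104,.003,psi); print(bot.observe()['joints'])
for p in(psi,-1,-.5,0): print(p,[bot.ik([.3566,.2735,z],quat(p)) for z in(.08,.29)])
E
```

```text
over t47.1 [ 0.5606 -0.3246  0.1526] w0.0429 f [ 0.3535 -0.0958 -2.0214] g 40.82405801353161
down False True t48.9 [ 0.5604 -0.3246  0.0776] w0.0429 f [-0.7012  0.776   6.2375] g 41.621219284853055
open t49.4 [ 0.5597 -0.3243  0.0768] w0.0859 f [ 0.6883 -0.5079  0.1796] g 0.0
clear t50.5 [ 0.5599 -0.3243  0.1962] w0.0857 f [-0.4938  0.5161  0.4595] g 0.0
[ 0.5779  0.5186 -0.2107  1.7811  0.1372  0.859   0.1861]
-1.6887963267948964 [array([-0.4789,  0.5119, -0.4167,  2.3064,  0.5205,  0.41  , -1.4491]), array([-0.2504,  0.2018, -0.6248,  2.0613,  0.1478,  0.9211, -1.0733])]
-1 [array([-0.4113,  0.5266, -0.5119,  2.3023,  0.6121,  0.4428, -0.858 ]), array([-0.1594,  0.2187, -0.7381,  2.057 ,  0.1832,  0.9297, -0.4251])]
-0.5 [array([-0.3551,  0.5421, -0.5927,  2.2989,  0.6825,  0.4746, -0.4336]), array([-0.0821,  0.2369, -0.8377,  2.0535,  0.2178,  0.9393,  0.0352])]
0 [array([-0.3024,  0.5598, -0.6701,  2.2958,  0.7442,  0.5086, -0.0002]), array([-0.01  ,  0.2585, -0.935 ,  2.0504,  0.2554,  0.9512,  0.4916])]
```

```bash
python3 - <<'E'
from h import *
A=wcam('w1');D=wcam('w4');S=cam('scene')
a=(A,np.r_[496,132]/1.42);d=(D,np.r_[553,117.]);s=(S,np.r_[240+583/3.6,180+93/3.6])
print(tri([a,d]),tri([a,d,s]),tri([a,s]))
x,y=.3568,.2735
bot.open_gripper(); bot.goto([x,y,.26],quat(-1)); shot('w6'); say('hov')
crop('w6',130,60,300,220,2.6,'w6b')
print(proj(wcam('w6'),[[x,y,.158],[x,y,.116]]))
E
```

```text
(array([0.3564, 0.2752, 0.1538]), np.float64(0.4160027870475087)) (array([0.3565, 0.2738, 0.1568]), np.float64(1.2188671065303105)) (array([0.3564, 0.2742, 0.1576]), np.float64(0.32645581210124397))
hov t53.1 [0.3575 0.2729 0.2598] w0.0857 f [-0.1999 -0.4921  0.377 ] g 0.0
[[276.1121 197.59  ]
 [276.1908 186.7258]]
```

View pics/w6b.png

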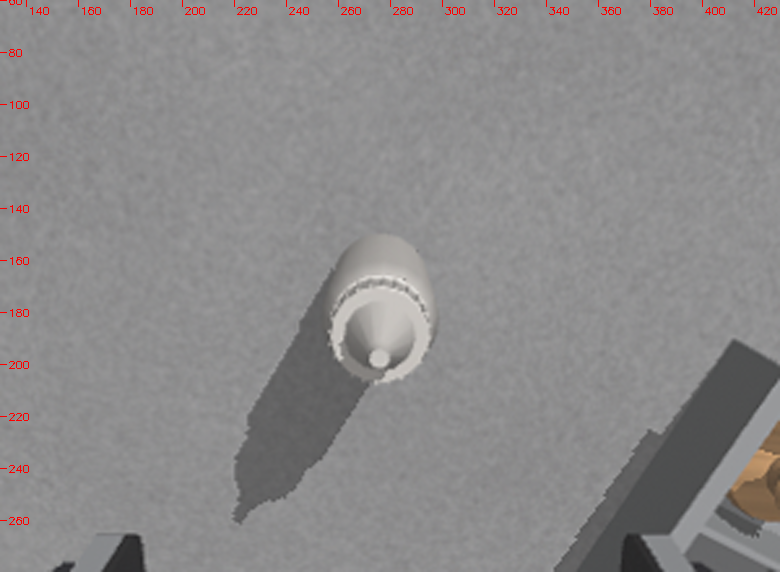

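The crop shows the sauce tip at (379,358), which is (275.8,197.7) in the full image and within 0.5 px of the prediction. Picking it now.

```bash
python3 - <<'E'
from h import *
pick((.3567,.2736),.109,-1.0,30)
if .03<bot.observe()['gripper_width']: place(loc(*CA,(0,0)),.109,.003,-.118-np.pi/2)
E
```

```text
above t53.7 [0.3564 0.2739 0.1692] w0.0854 f [0.1977 0.0413 0.7056] g 0.0
hit False
clamped t55.3 [0.3568 0.2737 0.0794] w0.0376 f [-1.1306 -0.5082  6.1708] g 29.36005711555481
lifted t56.9 [0.3562 0.2731 0.288 ] w0.0374 f [ 0.2505 -0.0069 -2.7458] g 30.32614767551422
over t60.3 [ 0.5692 -0.2521  0.1576] w0.0376 f [ 0.7955 -0.2397 -1.3707] g 30.323009490966797
down False True t62.0 [ 0.569  -0.2521  0.0825] w0.0378 f [-0.6734  0.4406  5.8614] g 30.998048186302185
open t62.6 [ 0.5683 -0.2519  0.0818] w0.0853 f [-1.0687 -0.398   0.1924] g 0.0
clear t63.7 [ 0.5685 -0.2519  0.2012] w0.0860 f [ 0.2507 -0.9064  1.076 ] g 0.0
```

```bash
python3 - <<'E'
from h import *
x,y=.349,-.291;psi=1.02-np.pi
bot.goto([x,y,.26],quat(psi)); bot.hold(.2); shot('w7'); say('hov'); print(bot.observe()['joints'])
crop('w7',130,60,300,220,2.6,'w7b')
u=np.r_[np.cos(1.02),np.sin(1.02)]
print((proj(wcam('w7'),[[x+u[0]*d,y+u[1]*d,.168] for d in(-.032,0,.023)]+[[x+u[0]*.053,y+u[1]*.053,.158]])-[130,60])*2.6)
for p in(psi,-2,-1.6,-1): print(p,[bot.ik([*loc(*TO,(0,-.043)),z],quat(p)) is not None for z in(.11,.318)])
print(bot.ik([x,y,.106],quat(psi)),bot.ik([x,y,.318],quat(psi)))
E
```

```text
hov t64.9 [ 0.3501 -0.2907  0.2595] w0.0855 f [-0.3209 -0.1209 -0.5067] g 0.0
[ 0.8943  0.221  -0.3918  2.1035  0.1119  0.8372 -0.1129]
[[377.85   460.9131]
 [377.8299 372.9415]
 [377.8163 305.8222]
 [377.9507 210.1555]]
-2.121592653589793 [True, True]
-2 [True, True]
-1.6 [True, True]
-1 [True, True]
[ 0.7877  0.4519 -0.295   2.2807  0.3004  0.4436 -0.3027] [ 0.9168  0.155  -0.3983  2.02    0.0722  0.9798 -0.0682]
```

View pics/w7b.png

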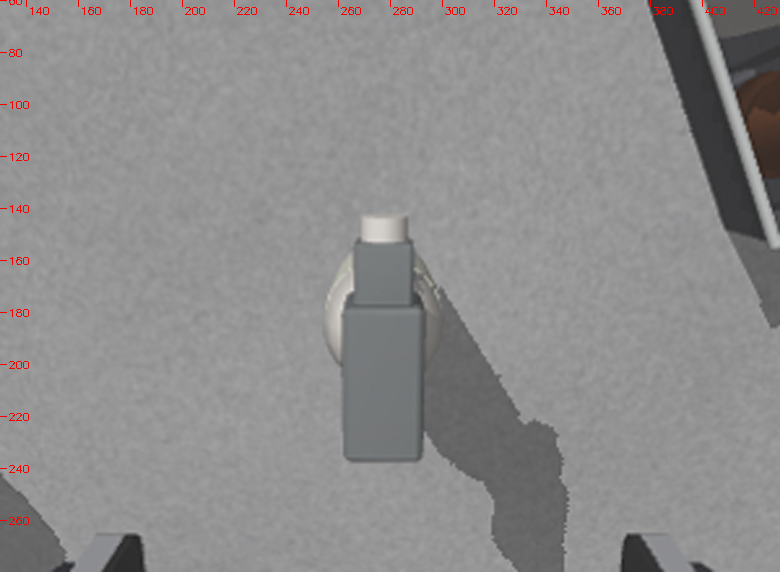

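The head box spans rows 306–461 at columns 342–423, against a predicted 306–461 with the axis at column 378. The alignment is good to about 1.5 mm.

```bash
python3 - <<'E'
from h import *
psi=1.02-np.pi
pick((.349,-.291),.138,psi)
if .02<bot.observe()['gripper_width']: place(loc(*TO,(0,-.043)),.138,.004,psi)
E
```

```text
above t65.5 [ 0.3487 -0.2906  0.1978] w0.0856 f [0.1174 0.9253 0.7163] g 0.0
hit False
clamped t67.1 [ 0.3493 -0.2912  0.1082] w0.0274 f [ 0.2478 -0.3605  4.9526] g 39.808589816093445
lifted t68.7 [ 0.3484 -0.2906  0.3169] w0.0276 f [-0.4555 -0.2435 -1.6608] g 39.58204686641693
over t72.1 [0.5977 0.2252 0.1875] w0.0275 f [ 0.5725 -1.0144 -3.1479] g 39.56402063369751
down False True t73.9 [0.598  0.2251 0.1123] w0.0270 f [ 0.9279 -0.2372  5.2965] g 40.62735736370087
open t74.5 [0.5972 0.2246 0.1115] w0.0850 f [ 0.1738 -0.0382  0.0723] g 0.0
clear t75.6 [0.5972 0.2248 0.2312] w0.0853 f [ 0.2798 -0.6505 -0.1799] g 0.0
```

Now I'll move the arm aside and check everything in one montage.

```bash
python3 - <<'E'
from h import *
bot.line_to([.5972,.2248,.30],velocity=.15)
bot.goto([.296,.661,.30],quat(-.42)); bot.hold(1); say('away')
t=bot.get_image('top')[:,:,::-1]; s=bot.get_image('scene')[:,:,::-1]; cv2.imwrite('pics/t9.png',t);cv2.imwrite('pics/s9.png',s)
a=cv2.resize(t[95:215,105:485],(792,250),interpolation=cv2.INTER_CUBIC)
b=cv2.resize(s[95:315,170:400],(365,349),interpolation=cv2.INTER_CUBIC)
cv2.imwrite('pics/m9.png',np.vstack([a,np.hstack([b,np.zeros((349,427,3),np.uint8)])]))
E
```

```text
away t79.1 [0.296 0.661 0.3  ] w0.0855 f [-0.5274  1.0351 -0.0159] g 0.0
```

View pics/m9.png

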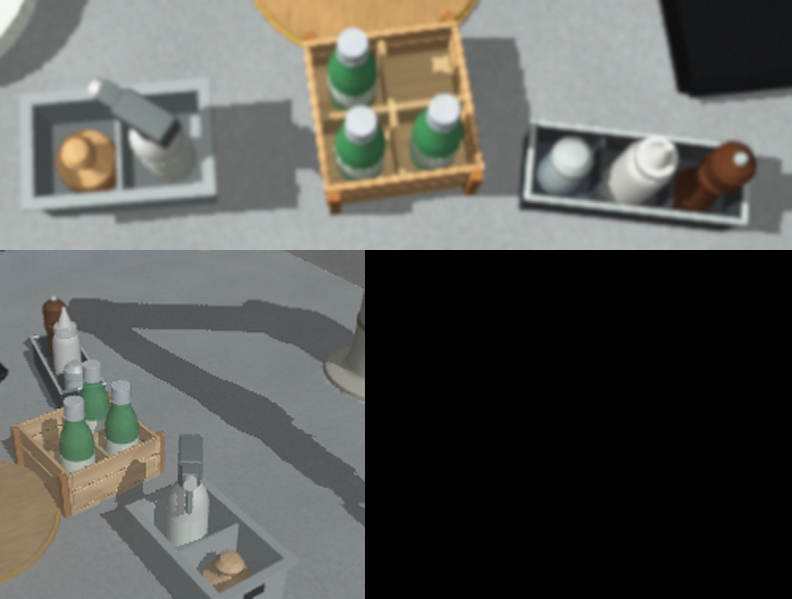

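All five items stand upright in their bays: the mixer caps at (362,125) and (443,112), sauce at (660,155), mill knob at (741,158) and spray at (165,145). The resident bottle and salt shaker haven't moved.

```bash
python3 -c "
from cell import bot
print(bot.hand_in())"
```

```text
the job is handed in; nothing more can be done
None
```

The job is handed in at about 79 s of the 141 s: the final pictures show all five items upright in their bays, with the resident bottle and salt shaker in place; the judge returned no verdict.

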